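Draw the incubator's thermometer up to its immersion ring and hold it for reading

TASK

Pull the incubator's drawer fully open by its handle, then take the thermometer by its head and draw it straight up in its snug well, without forcing it sideways, until the dark immersion ring round its stem is level with the top of the metal block; its lower end must never leave the well. Finish while still holding it there, upright and still, ready to be read. Leave the drawer open, the sample tubes down in their wells and the other things on the bench where they are.

Things in the scene. Friction and masses are not known exactly. Their poses are not given: they have to be found in the camera images.
- drawer (a joint): slide of the incubator's only drawer: 0 m = shut (as at the start), 0.17 m = fully open against its stop. It slides straight along the incubator's own -x axis (towards the robot) with about 3 N of friction plus damping of 12 N per m/s, and stays where it is left
- incubator: the drawer incubator, a fixed white housing 320 mm deep (its x), 320 mm wide (its y), 215 mm high. Origin on the bench under the middle of the face of the shut drawer; axes fixed to the housing: +x into it, the drawer comes out along -x. The drawer front reaches from 45 to 205 mm above the bench
- handle (a point): centre of the drawer's handle: a level round steel bar 12 mm thick, 120 mm long, along the incubator's y axis, 45 mm in front of the drawer front (39 mm free behind the bar), 178 mm above the bench and 37 mm below the housing's top. End posts at +-60 mm. Moves with the drawer
- block_top (a point): bored metal block on the drawer, 110 (x) by 250 (y) by 85 mm high, moving with it. The point is the centre of its TOP face, 137 mm above the bench; axes as the incubator's. Eight upright wells 16.5 mm wide, 80 mm deep, at x = +-27.5, y = +-29 and +-87 mm; all clear of the housing when open. The drawer front (top 205 mm above the bench) is 56 mm from the axes of the near row; sides open
- head (a point): middle of the thermometer's grey ribbed grip head, 20 mm in diameter, 31 mm tall, to be gripped. The thermometer (70 g, loose) stands upright on the floor of one of the four wells next to the drawer front; nothing else in the block stands so tall. The head's middle is 122.5 mm above its tip, at the start 42.5 mm above the block's top. It sinks back if let go
- ring (a point): middle of the immersion ring, a dark band 3 mm high round the thermometer's stem, 40 mm above its lower tip and 82.5 mm below the middle of the head. At the start it is hidden in the well, 40 mm below the block's top; level with the block's top it leaves the lowest 40 mm of the thermometer in the well
- thermometer: the thermometer, a glass rod 15 mm in diameter and 107 mm long with the grip head on top (138 mm in all). Origin at the centre of its lower tip, z axis up along the stem
- tube1: a capped sample tube (15 mm, cap 20 mm wide) standing in a well of the block, its cap reaching only 15 mm above the block's top; to be left in its well. Origin at the centre of its underside, z up
- tube2: a capped sample tube (15 mm, cap 20 mm wide) standing in a well of the block, its cap reaching only 15 mm above the block's top; to be left in its well. Origin at the centre of its underside, z up
- tube3: a capped sample tube (15 mm, cap 20 mm wide) standing in a well of the block, its cap reaching only 15 mm above the block's top; to be left in its well. Origin at the centre of its underside, z up
- beaker: a glass beaker 70 mm wide, 85 mm high, on the pan of the balance to the left; to be left alone. Origin at the centre of its underside
- washbottle: a white plastic wash bottle 68 mm wide, about 205 mm high, on the right; to be left alone. Origin at the centre of its underside
- filmroll: a standing roll of sealing film 100 mm wide, 50 mm high, in front; to be left alone. Origin at the centre of its underside
- pen: a marker pen 135 mm long, 13 mm thick, lying on the bench in front on the right; to be left alone. Origin under its middle

How it is judged (in metres and radians):
On the way, in this order (a step that is already met when the one before it is completed fails the run):
1. the drawer is pulled open, within 15 mm of its stop (value of joint drawer above 0.155 m), for 0.2 s.
2. with the drawer open, the thermometer is gripped and drawn up at least 20 mm (value of joint drawer above 0.15 m and z of ring in the frame of block_top above -0.02 m and contact force between the fingers and thermometer above 1 N), for 0.2 s.
At the end, for the whole second after the job is handed in: thermometer gripped (over 1.5 N), upright within 0.1 rad, still (under 10 mm/s), ring within 6 mm of the block's top, under 10 N between it and the incubator; drawer open within 20 mm of its stop; tubes down in their wells within 10 mm (value of joint drawer above 0.15 m and z of ring in the frame of block_top between -0.006 and 0.006 m and angle between thermometer's own z axis and vertical below 0.1 rad and contact force between the fingers and thermometer above 1.5 N and contact force between thermometer and incubator below 10 N and linear speed of thermometer below 0.01 m/s and z of each of tube1, tube2, tube3 in the frame of block_top below -0.07 m); the arm keeps its last pose, push and grip.
It fails at once if the thermometer is forced in its well: more than 25 N between it and the incubator's block or housing (contact force between thermometer and incubator above 25 N).
It fails at once if the thermometer's lower end leaves the well (z of thermometer in the frame of block_top above -0.003 m).
It fails at once if a sample tube is drawn more than 15 mm up out of its well (z of any of tube1, tube2, tube3 in the frame of block_top above -0.065 m).
It fails at once if a bystander on the bench is moved more than 30 mm (distance of any of beaker, washbottle, filmroll, pen from where it was at the start of the episode above 0.03 m).
It also fails if it takes over 54 s, if anything falls off the work surface, if the arm or the gripper's body presses on something with over 40 N, if the wrist force passes 120 N, or if a joint passes its speed limit or range.

ROBOT

A 6-joint arm with a two-finger parallel gripper is mounted at the origin on the work surface. World frame = base frame: x ahead of the robot, y to its left, z up, the work surface at z = 0. Lengths are in mm, angles in degrees, forces in N, time in s.
With the tool pointing down it reaches from about 300 to 850 mm from the base axis. Payload 4.2 kg.
Tool frame: the origin (TCP) lies between the finger pads; the fingertips stand 22 mm ahead of it and the grasp point (between the pads) lies 3 mm ahead of it; z points along the fingers, y is the direction in which the jaws open and shut (so a half turn about z gives the same grasp; the last joint's range is limited). The gripper opens to 91 mm and grips with 3 to 60 N. Pads are 32 mm wide; open, the fingers measure 118 mm over their backs; the gripper's body (76 mm by 178 mm) begins 60 mm behind the grasp point.
Start: joints at [68.583, 18.312, 89.639, -0, 72.044, -1.146], TCP at [199.22, 539.4, 235.976] pointing down, gripper open.
Joint ranges: [-177.97, 177.97], [-48.28, 115.42], [12.27, 149.76], [-77.06, 257.06], [2.81, 150.46], [-146.56, 146.56]. Speed limits (degrees/s): [147.25, 147.25, 180, 180, 180, 180].

INTERFACE

Orientations are given as [roll, pitch, yaw] about the fixed x, y, z axes, in that order (R = Rz(yaw) Ry(pitch) Rx(roll)).
In Python, from workcell import * gives the robot as it stands.
- The arm moves only by the shell command python3 -m jog 'ROWS' [OPENING] [FORCE]. ROWS is text: rows parted by semicolons, each of 6 numbers parted by spaces: the shift along the tool's x, y, z in units of 0.5 m (1.0 is 0.5 m), then the turn, a rotation vector about the tool's x, y, z in units of pi/2 rad (1.0 is pi/2 rad). A call has 1 to 20 rows; each row is the pose to reach, as a shift and turn from the pose measured when the call began, along the tool's axes at that moment; what a row does not reach only later rows make up. A row lasts 1/12 s, in which the tool goes at most 41.7 mm and 7.16 degrees, less where a joint would pass 70% of its speed; a pose out of reach is approached as far as the arm can. A call with a number of a shift or a turn outside -1 to 1 is refused whole. A call with a gripper value outside its range is refused whole. OPENING is the opening, from -1 (shut) to 1 (fully open), set as the call begins (- or left out, the last holds). The fingers move at their own pace and stop on an object; FORCE is the grip in N (left out, the last holds). Time passes only in rows, so rows that repeat a pose let the fingers close. It gives the time, the measured TCP pose, the force and the opening at its end, in the units of the state.
- state(): the state, without advancing time (a new reading comes with each control period).
- grab_frame(name): name is "scene" or "side" or "wrist"; returns the picture (400x640x3 uint8, red, green, blue); there is no depth.
- calibration(name): a dict with "mtx" (3x3 intrinsics, pixels), "rvec" (rotation vector, rad) and "tvec" (3), from world to camera coordinates, as OpenCV has them. Camera axes: x right, y down, z forward; pixel columns grow to the right and rows downward; lengths in mm; the calibration is good to about 2 mm. A picture is of the moment at which its call begins: read the wrist's pose just before it. calibration takes no time and is no camera call; for the wrist camera it gives the pose at the moment of the call.
- job_done(): hands the job in, once; it reports no verdict.
Trained networks look in the newest picture that a camera, given by its name, has taken for a name from the list of things; names that differ only in an ending like _2 or _b are one class to them, and where a whole thing is asked for, a point or a joint stands for the part that bears it (a point fixed in the world has none). Each returns a list of dicts, best first, with "confidence" (0 to 1); they miss things now and then, are a little off and sometimes report something else, mostly with a low value. They report only what shows in the picture. A call takes as long as a camera call.
- spot_in(query, camera): "rect" ([left, top, right, bottom] in pixels, round what is visible of it).
- tip_of(query, camera): "location" ([column, row] in pixels: a listed point, or the origin of a listed thing).
The state is a dict: "time_s": time; "qpos": joint angles; "qvel": joint speeds; "effort": joint torques, N m; "ee_pos": TCP position; "ee_rot": TCP orientation; "force": force on the tool from outside, world axes, zero at the start; "torque": the same for the moment, N m; "gripper_width": finger opening in mm.
Only numpy, scipy, OpenCV 4.12 (cv2) and the standard library are available. Lean on these libraries where they do the work, as an engineer would, in place of code of your own. Each camera call takes 0.05 s, during which the arm holds its last target. There are 200 camera calls.

## Working session

There is one attempt and no reset: what is moved stays moved. The work goes in short steps, Python scripts to look and compute and a shell command to move; the robot and the scene stay as the last step left them, time stands still between calls to the robot, and variables do not carry over. Pictures are saved under pics/ and viewed, about 8 in all and at most 12, crops included, and the job is handed in when it is done.

```bash
mkdir -p pics; ls; cat > h.py <<'E'
from workcell import *
import numpy as np, cv2
from scipy.spatial.transform import Rotation as R
def cam(n):
    c=calibration(n); K=np.array(c["mtx"],float); Rm=cv2.Rodrigues(np.array(c["rvec"],float))[0]; t=np.array(c["tvec"],float).ravel()
    return K,Rm,t
def ray(n,px):
    K,Rm,t=cam(n); d=Rm.T@np.linalg.inv(K)@np.array([px[0],px[1],1.]); return -Rm.T@t,d/np.linalg.norm(d)
def onz(n,px,z):
    o,d=ray(n,px); return o+d*(z-o[2])/d[2]
def tri(obs):
    A=np.zeros((3,3));b=np.zeros(3)
    for n,p in obs:
        o,d=ray(n,p);M=np.eye(3)-np.outer(d,d);A+=M;b+=M@o
    return np.linalg.solve(A,b)
def proj(n,P):
    K,Rm,t=cam(n); q=K@(Rm@np.array(P,float)+t); return q[:2]/q[2]
def rows(target,rpy=None):
    s=state(); T=R.from_euler('xyz',s["ee_rot"],degrees=True)
    d=T.inv().apply(np.array(target)-np.array(s["ee_pos"]))/500
    r=np.zeros(3) if rpy is None else (T.inv()*R.from_euler('xyz',rpy,degrees=True)).as_rotvec()/(np.pi/2)
    return np.round(np.r_[d,r],4)
def save(n,f,crop=None,s=1):
    im=cv2.cvtColor(grab_frame(n),cv2.COLOR_RGB2BGR)
    if crop: im=im[crop[1]:crop[3],crop[0]:crop[2]]
    cv2.imwrite('pics/'+f,cv2.resize(im,None,fx=s,fy=s,interpolation=cv2.INTER_CUBIC))
E
python3 - <<'E'
from h import *
s=state();print(s)
for n in("scene","side"):
    save(n,n+'0.png')
    o,d=ray(n,(320,200));print(n,o,d)
    for q in("incubator","handle","block_top","head","beaker","washbottle","filmroll","pen"):
        l=tip_of(q,n); print(q,[(np.round(x["location"]),round(x["confidence"],2)) for x in l[:2]])
E
cd pics; python3 -c "
import cv2;a=cv2.imread('scene0.png');b=cv2.imread('side0.png');cv2.imwrite('both.png',cv2.resize(cv2.vconcat([a,b]),(640*3//4,600)))"
```

```text
pics
{'time_s': 0.0, 'qpos': array([ 6.85824951e+01,  1.83511725e+01,  8.97071827e+01, -1.68840006e-03,
        7.20443512e+01, -1.14596207e+00]), 'qvel': array([ 0.00685224,  0.02333175, -0.03492648,  0.04687372,  0.09987949,
       -0.05472118]), 'effort': array([-6.53723646e-05, -4.12468314e+01, -2.31973654e+01,  7.27739884e-02,
        4.55429172e-02, -1.18541038e-04]), 'ee_pos': array([199.05374756, 538.93772349, 235.11969185]), 'ee_rot': array([-1.79897282e+02, -4.49162990e-04,  1.59728979e+02]), 'force': array([0.32856997, 0.28984558, 0.78605433]), 'torque': array([ 0.01939107, -0.01599209,  0.02631064]), 'gripper_width': 91.28798825336312}
scene [ 191.58854318 -265.19918866 1583.55537562] [ 0.25297986  0.19224501 -0.9481788 ]
incubator [(array([329., 184.]), 0.95), (array([442., 297.]), 0.21)]
handle [(array([317., 176.]), 0.62)]
block_top []
head []
beaker [(array([207., 126.]), 0.76)]
washbottle [(array([441., 297.]), 0.83), (array([209., 128.]), 0.18)]
filmroll [(array([224., 239.]), 0.73), (array([442., 299.]), 0.41)]
pen [(array([376., 325.]), 0.77)]
side [ 206.55708425 -286.52173978 1543.37115326] [ 0.24509184  0.20613817 -0.94733154]
incubator [(array([329., 186.]), 0.77)]
handle [(array([322., 176.]), 0.8), (array([371., 318.]), 0.52)]
block_top []
head []
beaker [(array([222., 132.]), 0.58)]
washbottle [(array([427., 300.]), 0.7)]
filmroll [(array([237., 224.]), 0.64)]
pen [(array([369., 318.]), 0.53)]
```

View pics/scene0.png

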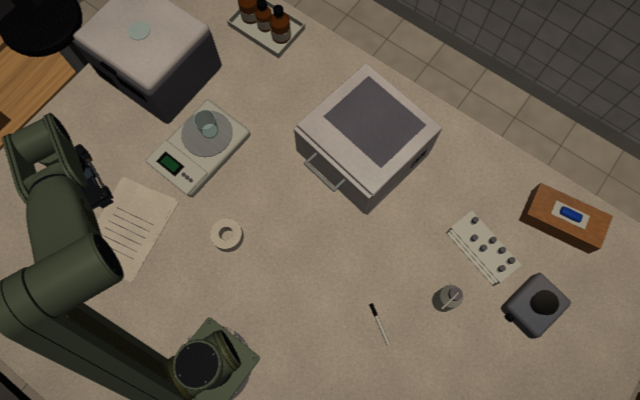

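View pics/side0.png

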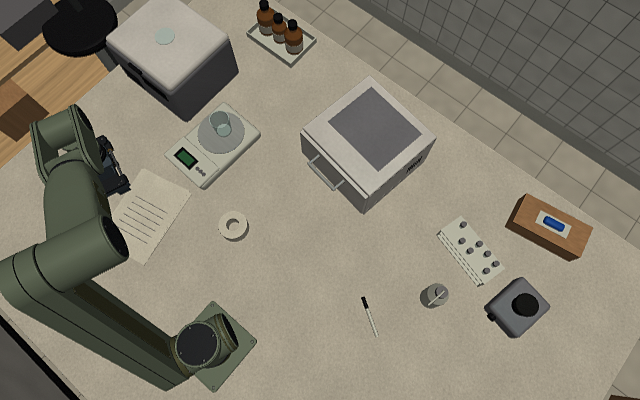

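The incubator stands in the middle, with its handle bar at about (307,160)–(339,187) in scene. The beaker is on the balance at (207,126), the roll at (227,236), the pen at (378,325) and the wash bottle at (450,297).

```bash
python3 - <<'E'
from h import *
for p in((297,130),(370,197),(441,130),(367,66)): print('top',onz("scene",p,215).round())
for p in((307,160),(339,187),(317,176)): print('handle',onz("scene",p,178).round())
for p in((309,160),(339,188),(322,176)): print('handle side',onz("side",p,178).round())
for q,z in(("beaker",60),("filmroll",25),("pen",0),("washbottle",0)):
  print(q,onz("scene",tip_of(q,"scene")[0]["location"] if 0 else {"beaker":(207,126),"filmroll":(225,238),"pen":(377,325),"washbottle":(441,297)}[q],z).round())
save("wrist","w0.png")
o,d=ray("wrist",(320,200));print(o,d, state()["ee_pos"])
save("scene","s1.png",(260,50,460,220),4); save("side","s2.png",(260,50,460,220),4)
E
```

```text
top [694. 200. 215.]
top [650. -98. 215.]
top [ 951. -148.  215.]
top [1001.  158.  215.]
handle [646. 128. 178.]
handle [633.  -1. 178.]
handle [622.  72. 178.]
handle side [643. 127. 178.]
handle side [630. -10. 178.]
handle side [627.  58. 178.]
beaker [583. 506.  60.]
filmroll [323. 219.  25.]
pen [ 392. -327.    0.]
washbottle [ 582. -440.    0.]
[134.05442178 561.94429968 383.85207795] [ 0.22468355 -0.09259559 -0.97002235] [199.22117833 539.40884728 236.02127334]
```

View pics/s1.png

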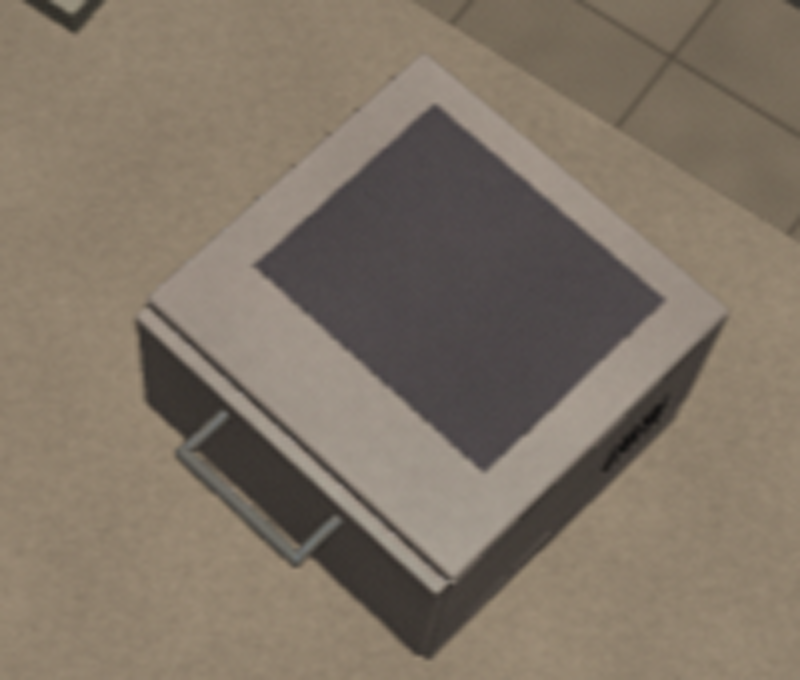

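```bash
python3 - <<'E'
from h import *
c=lambda x,y:(260+x/4,50+y/4)
A=onz("scene",c(182,455),178);B=onz("scene",c(297,562),178)
F1=onz("scene",c(140,312),205);F2=onz("scene",c(438,588),205)
B1=onz("scene",c(425,57),215);B2=onz("scene",c(727,317),215)
for a,b in((A,B),(F1,F2),(B1,B2)): print(a.round(),b.round(),np.linalg.norm(a-b).round(),'yaw',np.degrees(np.arctan2(*(-(a-b)[[0,1]]*[1,-1])[[0,1]])).round(1),((a+b)/2).round(1))
H=(A+B)/2;print(rows([H[0],H[1],300],[180,0,82]))
print(rows([199,539,300]))
E
```

```text
[633. 124. 178.] [616.   3. 178.] 122.0 yaw -8.3 [624.5  63.7 178. ]
[699. 213. 205.] [652. -96. 205.] 312.0 yaw -8.7 [675.8  58.5 205. ]
[1005.  164.  215.] [ 955. -148.  215.] 316.0 yaw -9.1 [979.7   7.7 215. ]
[-1.1276e+00 -5.9770e-01 -1.2810e-01  1.0000e-04 -1.0000e-04  8.6360e-01]
[ 1.00e-04 -9.00e-04 -1.28e-01  0.00e+00  0.00e+00  0.00e+00]
```

View pics/s2.png

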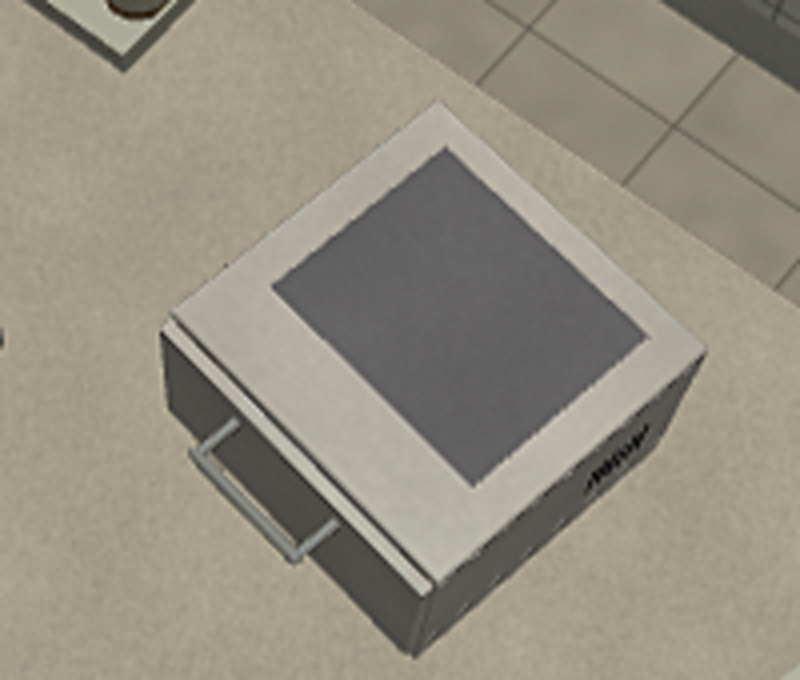

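```bash
python3 -m jog '-0.56 -0.3 -0.128 0 0 0.43;-0.56 -0.3 -0.128 0 0 0.43;-0.56 -0.3 -0.128 0 0 0.43;-0.56 -0.3 -0.128 0 0 0.43;-0.56 -0.3 -0.128 0 0 0.43;-0.56 -0.3 -0.128 0 0 0.43;-0.56 -0.3 -0.128 0 0 0.43;-0.56 -0.3 -0.128 0 0 0.43;-0.56 -0.3 -0.128 0 0 0.43;-0.56 -0.3 -0.128 0 0 0.43' 0.0 20
python3 - <<'E'
from h import *
print(rows([626,64,280],[180,0,81.3]))
E
```

```text
time_s: 1.88
ee_pos: [410.8, 300.7, 300.3]
ee_rot: [179.9, -0.0, 120.8]
force: [-1.1, 0.4, -0.4]
gripper_width: 45.7
[-6.271e-01  1.269e-01  4.050e-02  5.000e-04 -5.000e-04  4.392e-01]
```

```bash
python3 -m jog '-0.627 0.127 0 0 0 0.439;-0.627 0.127 0 0 0 0.439;-0.627 0.127 0 0 0 0.439;-0.627 0.127 0 0 0 0.439;-0.627 0.127 0 0 0 0.439;-0.627 0.127 0 0 0 0.439;-0.627 0.127 0 0 0 0.439;-0.627 0.127 0.04 0 0 0.439;-0.627 0.127 0.04 0 0 0.439;-0.627 0.127 0.04 0 0 0.439;-0.627 0.127 0.04 0 0 0.439'
python3 - <<'E'
from h import *
save("wrist","w1.png")
for z,x in((178,0),): print(proj("wrist",[626,64,178]),state()["ee_pos"],state()["ee_rot"])
print([(np.round(x["location"]),round(x["confidence"],2), onz("wrist",x["location"],178).round(1)) for x in tip_of("handle","wrist")])
print(rows([626,64,181],[180,0,81.3]))
E
```

```text
time_s: 2.8
ee_pos: [625.4, 65.7, 279.8]
ee_rot: [-179.9, -0.1, 81.4]
force: [0.7, 0.1, 0.2]
gripper_width: 45.4
[322.44005001 208.74632135] [625.393726    65.9454278  280.52902129] [ 1.79995371e+02 -9.87510925e-02  8.14351383e+01]
[(array([323., 210.]), 0.91, array([626.3,  62.7, 178. ]))]
[-0.0041  0.0016  0.2     0.0006 -0.0011  0.0016]
```

View pics/w1.png

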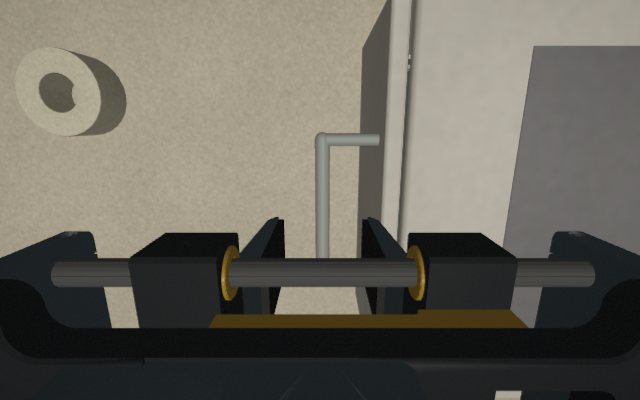

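The bar at column 322 lies centred between the fingers, so I'm going down.

```bash
python3 -m jog '0 0.001 0.06 0 0 0;0 0.001 0.12 0 0 0;0 0.001 0.17 0 0 0;0 0.001 0.2 0 0 0;0 0.001 0.2 0 0 0'
python3 -m jog '0 0 0 0 0 0;0 0 0 0 0 0;0 0 0 0 0 0;0 0 0 0 0 0;0 0 0 0 0 0;0 0 0 0 0 0' -1 30
```

```text
time_s: 3.32
ee_pos: [623.3, 67.4, 178.1]
ee_rot: [-179.7, -0.0, 81.6]
force: [-1.1, 0.4, 0.2]
gripper_width: 45.7
time_s: 3.82
ee_pos: [624.4, 67.5, 179.3]
ee_rot: [-179.9, -0.1, 81.6]
force: [2.9, 0.8, 2.8]
gripper_width: 11.4
```

```bash
python3 -m jog '0 -0.01 0 0 0 0;0 -0.03 0 0 0 0;0 -0.06 0 0 0 0;0 -0.09 0 0 0 0;0 -0.12 0 0 0 0;0 -0.15 0 0 0 0;0 -0.18 0 0 0 0;0 -0.21 0 0 0 0;0 -0.24 0 0 0 0;0 -0.27 0 0 0 0;0 -0.3 0 0 0 0;0 -0.32 0 0 0 0;0 -0.33 0 0 0 0;0 -0.335 0 0 0 0;0 -0.335 0 0 0 0'
```

```text
time_s: 5.07
ee_pos: [458.0, 92.4, 179.3]
ee_rot: [-179.8, -0.1, 81.5]
force: [-0.8, 3.7, -4.8]
gripper_width: 11.3
```

```bash
python3 -m jog '0 -0.004 0 0 0 0;0 -0.008 0 0 0 0;0 -0.008 0 0 0 0;0 -0.008 0 0 0 0'; python3 -m jog '0 0 0 0 0 0;0 0 0 0 0 0;0 0 0 0 0 0;0 0 0 0 0 0;0 0 0 0 0 0' -0.1 5
```

```text
time_s: 5.4
ee_pos: [456.8, 92.6, 179.3]
ee_rot: [179.9, -0.1, 81.6]
force: [7.3, 0.9, -9.3]
gripper_width: 11.5
time_s: 5.82
ee_pos: [456.6, 92.5, 179.5]
ee_rot: [179.9, -0.1, 81.6]
force: [0.4, -0.1, 0.2]
gripper_width: 40.0
```

```bash
python3 -m jog '0 0 -0.06 0 0 0;0 0 -0.14 0 0 0;0 0 -0.22 0 0 0;0 0 -0.26 0 0 0;0 0 -0.26 0 0 0'
python3 - <<'E'
from h import *
save("wrist","w2.png")
print([(np.round(x["location"]),round(x["confidence"],2), onz("wrist",x["location"],179.5).round(1)) for x in tip_of("head","wrist")])
print([(np.round(x["rect"]),round(x["confidence"],2)) for x in spot_in("head","wrist")])
for n in("scene","side"):
  grab_frame(n)
  print(n,[(np.round(x["location"]),round(x["confidence"],2), onz(n,x["location"],179.5).round(1)) for x in tip_of("head",n)],[(np.round(x["location"]),onz(n,x["location"],137).round(1)) for x in tip_of("block_top",n)])
print(state()["ee_pos"])
E
```

```text
time_s: 6.23
ee_pos: [458.5, 92.7, 314.9]
ee_rot: [179.3, -0.3, 81.6]
force: [1.5, 0.2, -0.3]
gripper_width: 41.0
[]
[]
scene [(array([328., 205.]), 0.61, array([567.4, -10.4, 179.5]))] [(array([314., 184.]), array([609.6,  74.1, 137. ])), (array([228., 238.]), array([317.8, 176.4, 137. ])), (array([210., 129.]), array([562.6, 451.8, 137. ]))]
side [(array([327., 203.]), 0.46, array([565. , -14.4, 179.5]))] [(array([315., 186.]), array([598.4,  64.3, 137. ])), (array([236., 222.]), array([338.8, 182.6, 137. ]))]
[456.05201636  92.26206742 308.51848727]
```

View pics/w2.png

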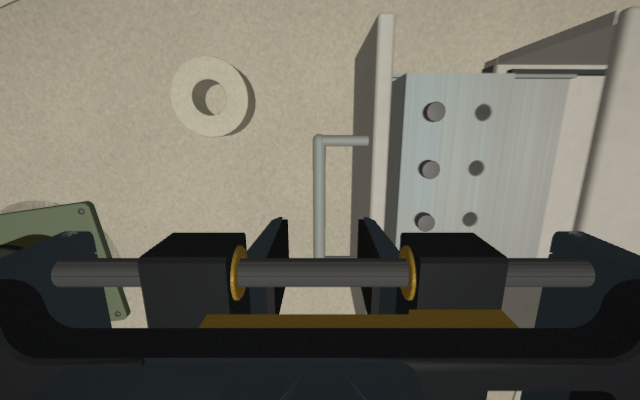

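Three caps show in the near row at (435,110), (428,168) and (425,221). The fourth, nearest well (hidden by the gripper) holds the thermometer, as the overhead detections also say: about (566,-12).

```bash
python3 - <<'E'
from h import *
print(rows([565,-12,290],[180,0,81.5]), rows([545,-30,290],[180,0,81.5]))
E
```

```text
[-1.743e-01  2.462e-01  3.680e-02 -2.000e-04 -6.000e-04  7.000e-04] [-2.158e-01  2.119e-01  3.680e-02 -2.000e-04 -6.000e-04  7.000e-04]
```

```bash
python3 -m jog '-0.05 0.06 0 0 0 0;-0.1 0.12 0 0 0 0;-0.15 0.18 0.01 0 0 0;-0.174 0.246 0.03 0 0 0;-0.174 0.246 0.037 0 0 0;-0.174 0.246 0.037 0 0 0;-0.174 0.246 0.037 0 0 0' 0.1
python3 - <<'E'
from h import *
save("wrist","w3.png")
for k in range(2):
  print([(np.round(x["location"],1),round(x["confidence"],2), onz("wrist",x["location"],179.5).round(1)) for x in tip_of("head","wrist")])
print([(np.round(x["rect"]),round(x["confidence"],2)) for x in spot_in("head","wrist")])
print(state()["ee_pos"],state()["ee_rot"],proj("wrist",state()["ee_pos"]-np.array([0,0,110])))
E
```

```text
time_s: 7.27
ee_pos: [564.2, -11.5, 289.1]
ee_rot: [-179.8, -0.1, 81.6]
force: [-0.6, 0.5, -0.1]
gripper_width: 49.8
[(array([316.7, 210.1]), 0.66, array([559.2, -15.8, 179.5]))]
[(array([316.7, 210.1]), 0.66, array([559.4, -15.9, 179.5]))]
[(array([306., 191., 327., 225.]), 0.78)]
[564.31950819 -10.98397932 290.81951623] [ 1.79947074e+02 -6.98286578e-02  8.16312818e+01] [321.31282045 204.34734732]
```

View pics/w3.png

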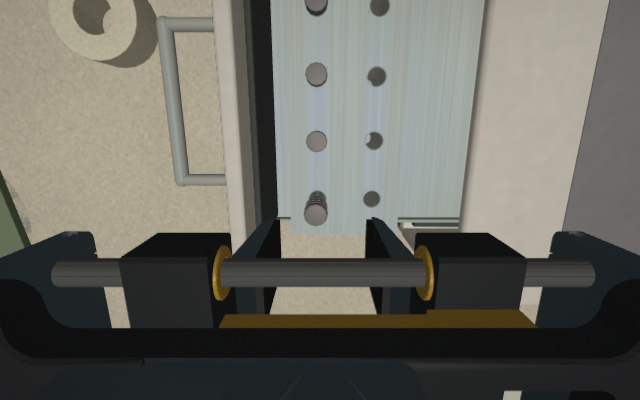

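The head shows at (316,213), its rect spans columns 306–327, and the finger gap centre is about 322. I'll correct by about 5 mm and descend for a closer look.

```bash
python3 - <<'E'
from h import *
print(onz("wrist",(316,213),195),rows([559.3,-16,240],[180,0,81.5]))
E
python3 -m jog '0.008 -0.01 0.04 0 0 0;0.008 -0.01 0.08 0 0 0;0.008 -0.01 0.1 0 0 0;0.008 -0.01 0.1 0 0 0;0.008 -0.01 0.1 0 0 0;0.008 -0.01 0.1 0 0 0'
python3 - <<'E'
from h import *
save("wrist","w4.png")
print([(np.round(x["location"],1),round(x["confidence"],2), onz("wrist",x["location"],179.5).round(1)) for x in tip_of("head","wrist")])
print([(np.round(x["rect"]),round(x["confidence"],2)) for x in spot_in("head","wrist")])
s=state();print(s["ee_pos"],s["ee_rot"],proj("wrist",s["ee_pos"]-np.array([0,0,50])))
E
```

```text
[559.44627725 -14.00993864 195.        ] [-0.0115 -0.0086  0.1016  0.0006 -0.0008  0.0015]
time_s: 7.97
ee_pos: [560.6, -6.2, 242.1]
ee_rot: [179.8, -0.1, 81.6]
force: [0.5, -1.2, 1.0]
gripper_width: 50.4
[(array([320.8, 233.3]), 0.81, array([559.3, -15.5, 179.5]))]
[(array([307., 211., 333., 256.]), 0.61)]
[560.6096751   -6.30486819 241.9163688 ] [ 1.79823854e+02 -8.05842646e-02  8.16307411e+01] [320.94539744 226.8121927 ]
```

View pics/w4.png

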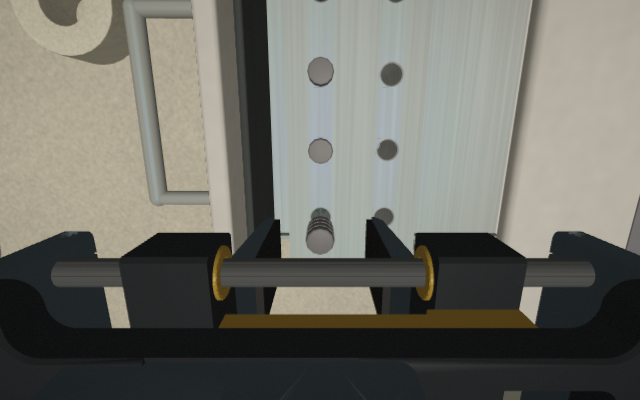

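```bash
python3 -m jog '-0.018 0 0 0 0 0;-0.018 0 0 0 0 0;-0.018 0 0.03 0 0 0;-0.018 0 0.06 0 0 0;-0.018 0 0.09 0 0 0;-0.018 0 0.11 0 0 0;-0.018 0 0.117 0 0 0;-0.018 0 0.117 0 0 0;-0.018 0 0.117 0 0 0'
python3 -m jog '0 0 0 0 0 0;0 0 0 0 0 0;0 0 0 0 0 0' -0.45 3
python3 - <<'E'
from h import *
f=[]
for k in range(3): save("wrist","w5.png"); f.append(state()["force"])
print(np.mean(f,0))
E
```

```text
time_s: 8.87
ee_pos: [559.9, -15.3, 183.9]
ee_rot: [179.8, -0.1, 81.6]
force: [-0.5, 0.4, 0.8]
gripper_width: 50.2
time_s: 9.12
ee_pos: [560.3, -15.3, 184.7]
ee_rot: [179.7, -0.1, 81.6]
force: [0.7, -0.4, -0.1]
gripper_width: 32.7
[0.83590201 0.07795691 0.39092585]
```

View pics/w5.png

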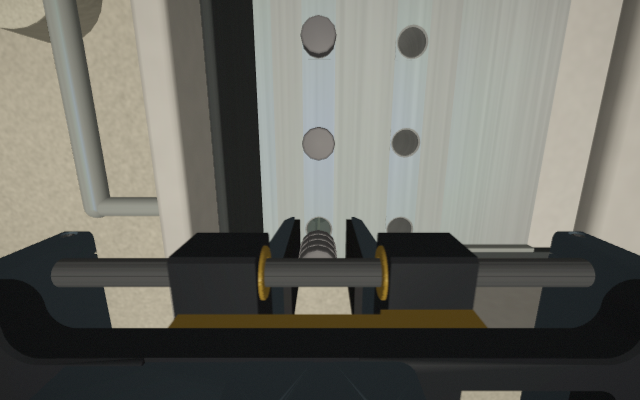

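Head centre is at column 318 and the finger midpoint is about 321–322, so I shift about 2 mm towards the drawer front and close gently.

```bash
python3 -m jog '0 -0.004 0.002 0 0 0;0 -0.004 0.002 0 0 0;0 -0.004 0.002 0 0 0;0 -0.004 0.002 0 0 0' -0.45 3
python3 -m jog '0 0 0 0 0 0;0 0 0 0 0 0;0 0 0 0 0 0;0 0 0 0 0 0' -1 3
python3 - <<'E'
from h import *
f=[]
for k in range(4): grab_frame("wrist"); s=state(); f.append(np.r_[s["force"],s["ee_pos"],s["gripper_width"]])
print(np.mean(f,0).round(2))
E
```

```text
time_s: 9.6
ee_pos: [558.0, -14.9, 183.2]
ee_rot: [179.7, -0.1, 81.6]
force: [-1.0, 1.0, -0.2]
gripper_width: 25.1
time_s: 9.93
ee_pos: [558.0, -14.9, 183.2]
ee_rot: [179.7, -0.1, 81.6]
force: [0.1, -0.1, 0.8]
gripper_width: 19.9
[-1.8000e-01 -2.1000e-01  1.2000e-01  5.5799e+02 -1.4950e+01  1.8321e+02
  2.0000e+01]
```

```bash
python3 -m jog '0 0 0 0 0 0;0 0 0 0 0 0;0 0 0 0 0 0;0 0 0 0 0 0' -1 12
python3 -m jog '0 0 -0.004 0 0 0;0 0 -0.01 0 0 0;0 0 -0.016 0 0 0;0 0 -0.02 0 0 0;0 0 -0.02 0 0 0;0 0 -0.02 0 0 0'
```

```text
time_s: 10.47
ee_pos: [558.0, -15.0, 183.2]
ee_rot: [179.7, -0.1, 81.6]
force: [-0.4, 0.1, 0.6]
gripper_width: 19.6
time_s: 10.97
ee_pos: [558.0, -14.9, 193.4]
ee_rot: [179.7, -0.1, 81.6]
force: [-0.6, 1.0, -1.1]
gripper_width: 19.8
```

```bash
python3 -m jog '0 0 -0.005 0 0 0;0 0 -0.01 0 0 0;0 0 -0.016 0 0 0;0 0 -0.022 0 0 0;0 0 -0.028 0 0 0;0 0 -0.034 0 0 0;0 0 -0.04 0 0 0;0 0 -0.046 0 0 0;0 0 -0.052 0 0 0;0 0 -0.057 0 0 0;0 0 -0.0596 0 0 0;0 0 -0.0596 0 0 0;0 0 -0.0596 0 0 0;0 0 -0.0596 0 0 0'
python3 - <<'E'
from h import *
f=[]
for k in range(4): save("wrist","w6.png",(220,120,420,270),4); s=state(); f.append(np.r_[s["force"],s["ee_pos"],s["gripper_width"]])
print(np.mean(f,0).round(2))
for n in("wrist","scene","side"):
  if n!="wrist":save(n,n+"6.png",(280,130,380,230),4)
  print(n,[(q,np.round(x["location"],1),round(x["confidence"],2)) for q in("ring","head") for x in tip_of(q,n)[:1]])
# predicted block-top point of the well and ring at each camera
P=np.array([558,-15,137])
for n in("wrist","scene","side"): print(n,proj(n,P),proj(n,P+[0,0,82.5]))
a=[cv2.imread(f'pics/{n}6.png') for n in("scene","side")];cv2.imwrite('pics/ss6.png',cv2.hconcat(a))
E
```

```text
time_s: 12.13
ee_pos: [557.8, -15.0, 223.1]
ee_rot: [179.7, -0.1, 81.6]
force: [-0.4, 0.5, -1.2]
gripper_width: 19.4
[-9.0000e-02 -3.0000e-02 -3.9000e-01  5.5777e+02 -1.4980e+01  2.2305e+02
  1.9600e+01]
wrist [('ring', array([317.3, 212.8]), 0.78), ('head', array([324.3, 256.8]), 0.61)]
scene []
side [('head', array([225.6, 127.6]), 0.5)]
wrist [320.96621143 211.99914493] [321.01791097 254.95070639]
scene [327.61639463 213.00302785] [327.92355743 204.5440929 ]
side [325.70441916 209.17349572] [325.96977248 201.13306806]
```

View pics/w6.png

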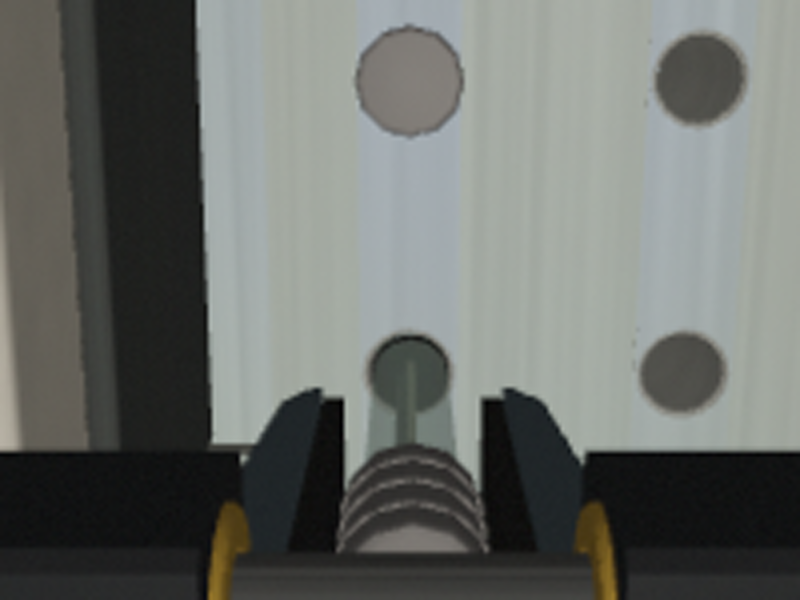

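View pics/ss6.png

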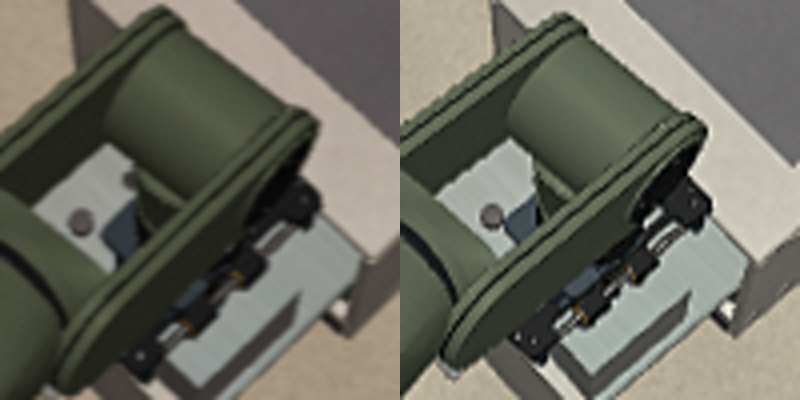

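The wrist picture shows the stem upright in its well, with the mouth centred at crop (409,372), which is pixel (322,213). The dark band lies at the rim. The network puts the ring at row 212.8, and the block's top projects to row 212.0. The head sits in the fingers as before, so there is no visible slip, and the two tubes in view look down in their wells.

```bash
python3 - <<'E'
from h import *
s=state();print(s["ee_pos"],s["force"],s["gripper_width"],s["time_s"]);print(job_done())
E
```

```text
[557.86598539 -14.98358153 223.23257585] [-0.34688302  0.39275942  0.30747032] 19.88303695838675 12.7333
the job is handed in; nothing more can be done
None
```

The job is handed in at 12.7 s of the 54 s allowed. The drawer is open, and the gripper is holding the thermometer with its ring level with the block's top. `job_done()` gives no verdict, so I only have my own checks.

- **Drawer:** I pulled it by the handle about 170 mm, to its stop (8–9 N was felt there). I did not measure it again after letting go, but the later wrist pictures still show it open.
- **Thermometer:** I closed on the head at 3 N with almost no side force, tightened to 12 N and drew it straight up 39.9–40.0 mm. Wrist force stayed under about 2 N in every reading.
- **Ring height:** The network put the ring at row 212.8, against a projected row of 212.0 for the block's top, so they agree to about 1.5 mm. The column is 3.7 pixels off, consistent with the 2–3 mm sideways camera offset I corrected for when gripping.
- **Grip:** The finger opening held at about 20 mm with no visible slip.
- **Less certain:**
  - The overhead cameras could not see the ring or head at the end because the arm was in the way. The side camera's one head detection was false (it lay on the beaker).
  - I did not re-measure the third tube or the bench items. I never touched them, as far as I could see.
- **Slip on the way:** One small approach move went about 4 mm the wrong way. It was clear of everything and I corrected it before descending.

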